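Take the left-hand hub cap off a beater drive

TASK

Two small beater drives stand on the table, each with its hub cap on; the cap with the curved arrow engraved in its top has a left-hand thread. Unscrew that cap by turning it clockwise as seen from above, feeling for the place where it comes free instead of forcing it, lift it off, and set it down gently, upright, inside the tray. Leave the plain cap, the spice jar and the small glass where they are.

Things in the scene. Friction and masses are not known exactly. Their poses are not given: they have to be found in the camera images.
- arrow_cap: The hub cap to take off: bare aluminium, 58 mm in diameter, fluted skirt 32 mm high, a 46 x 12 mm grip bar 25 mm high across its top (top at 57 mm); beside the bar, on either side, a curved arrow is engraved, pointing clockwise. 0.12 kg. Origin at the centre of its underside, z up, x along the grip bar (pinch it across y).
- arrow_cap_grip (a point): Middle of the arrow cap's grip bar: on the cap's axis, 45 mm above its underside, 12 mm below the top of the bar. While turning, keep a light upward pull of 3 to 6 N here: the cap then comes up by itself at the gap of its thread. More than 30 N between cap and drive (pressing, pulling or twisting) damages it.
- arrow_drive: The beater drive under the arrow cap: white plastic housing 110 x 110 mm, fixed to the table; the steel disc on top, the cap's seat, is 32 mm above the table. Origin at the centre of its underside, on the spindle's axis; z up. It stands either left or right of the other drive. Its spindle rises 22 mm above the seat: with its underside 25 mm above the seat the cap is clear.
- thread (a point): Middle of the seat on arrow_drive. The cap sits loosely, with 1.5 mm of lift. Turned clockwise from above (yaw falling), three lugs in its skirt run level, climb 2.5 mm over the last 20 degrees and reach a gap, where it lifts straight off. The gap lies 24 to 68 degrees clockwise of the start; no pose or picture tells where.
- thread_stop (a point): Same point, 22 mm up, at the spindle's top. The gap in the thread is 17 degrees wide and ends at a hard stop; if that is felt before the cap has come up, turn back about 8 degrees and lift. Anticlockwise the cap jams within 48 degrees. The thread is left-handed and hidden under the cap.
- plain_cap: Hub cap of the other drive: same shape and metal, but its top is smooth (no engraving). It has a right-hand thread and stays on. Origin at the centre of its underside, 32 mm above the table.
- plain_drive: The other beater drive, under the plain cap: same housing, fixed. Origin at the centre of its underside.
- tray: Shallow pale tray, 191 mm along its x, 281 mm along its y, 20 mm high, fixed. Origin at the centre of its underside; its flat inner floor is about 4 mm above the table and 154 x 244 mm.
- spice_jar: Small white spice jar with a black lid, 41 mm in diameter, 105 mm high, standing behind the drives. Leave it. Origin at the centre of its underside.
- shot_glass: Small clear glass, 46 mm in diameter, 57 mm high, standing behind the drives. Leave it. Origin at the centre of its underside.

How it is judged:
On the way:
1. the arrow cap has been lifted clear of its spindle (underside at least 25 mm above its seat, still upright) (z of arrow_cap in the frame of arrow_drive above 0.057 m and angle between arrow_cap's own z axis and vertical below 0.35 rad), for 0.1 s.
At the end, for the whole second after the job is handed in: The arrow cap stands upright (within 6 degrees) and at rest on the tray's floor, its centre within 60 mm (tray x) and 105 mm (tray y) of the tray's middle; the plain cap is still seated (moved under 6 mm) and the jar and the glass stand where they were (within 20 mm) (x of arrow_cap in the frame of tray between -0.06 and 0.06 m and y of arrow_cap in the frame of tray between -0.105 and 0.105 m and z of arrow_cap in the frame of tray below 0.012 m and angle between arrow_cap's own z axis and vertical below 0.1 rad and linear speed of arrow_cap below 0.02 m/s and distance of plain_cap from where it was at the start of the episode below 0.006 m and distance of each of spice_jar, shot_glass from where it was at the start of the episode below 0.02 m); the robot touches nothing.
It fails at once if the arrow cap is forced: more than 30 N between it and its drive (contact force between arrow_cap and arrow_drive above 30 N).
It fails at once if the cap is banged down: more than 60 N between it and the tray (contact force between arrow_cap and tray above 60 N).
It fails at once if the plain cap is moved by more than 6 mm (distance of plain_cap from where it was at the start of the episode above 0.006 m).
It fails at once if the jar or the glass is moved by more than 20 mm (distance of any of spice_jar, shot_glass from where it was at the start of the episode above 0.02 m).
It also fails if it takes over 72 s, if anything falls off the work surface, if the arm or the gripper's body presses on something with over 40 N, if the wrist force passes 120 N, or if a joint passes its speed limit or range.

ROBOT

A 7-joint arm with a two-finger parallel gripper is mounted at the origin on a cart in front of the work surface, level with it; the furniture and walls round the work are solid. World frame = base frame: x ahead of the robot, y to its left, z up, the work surface at z = 0. Lengths are in m, angles in rad, forces in N, time in s.
With the tool pointing down it reaches from about 0.425 to 0.925 m from the base axis. Payload 6.8 kg.
Tool frame: the origin (TCP) lies at the very end of the fingers, on their centre line; the grasp point (between the pads) lies 19 mm behind it; z points along the fingers, x is the direction in which the jaws open and shut, and the axes are right-handed (so a half turn about z gives the same grasp; the last joint's range is limited). The gripper opens to 85 mm and grips with 20 to 120 N. Pads are 22 mm wide; open, the fingers measure 114 mm over their backs; the gripper's body (76 mm by 85 mm) begins 54 mm behind the grasp point. The pads swing forward as they close: fully open they stand 13 mm farther back than shut.
Start: joints at [-1.33, 0.477, 0.022, 1.555, -0.011, 1.109, -0.083], TCP at [0.231, 0.634, 0.231] pointing down, gripper open.
Joint ranges: [-2.96, 2.96], [-0.34, 2.1], [-1.41, 1.46], [0.24, 2.44], [-1.37, 4.51], [0.17, 1.92], [-2.96, 2.96]. Speed limits (rad/s): [2.39, 2.39, 3.14, 3.14, 3.14, 3.14, 3.14].

INTERFACE

Orientations are given as a rotation vector (axis times angle).
In Python, from bench import r, grab_frame gives the robot as it stands. The module is installed in compiled form; this text tells all that it offers.
- The arm moves only by the tool send_rows, never from a script. Its argument "series" is a list of rows, each a list of 2 entries, a list of its own where there are three numbers: the shift along the tool's x, y, z in m, then the turn, a rotation vector about the tool's x, y, z in units of 5 degrees (1.0 is 5 degrees). A call has 1 to 20 rows; each row shifts and turns the commanded pose from where the row before left it, along the tool's axes as they then stand; what a row does not reach is not made up. A row lasts 1/8 s, in which the tool goes at most 62.5 mm and 10.7 degrees, less where a joint would pass 70% of its speed; a pose out of reach is approached as far as the arm can. A call is refused whole if a number of a shift passes 0.0625 or a number of a turn 1, either way. A call with a gripper value outside its range is refused whole. "fingers" is the closure in counts, from 0 (fully open) to 255 (shut), set as the call begins (left out, the last holds). The fingers move at their own pace and stop on an object; "grip_force" is the grip in N (left out, the last holds). Time passes only in rows, so rows that do not move let the fingers close. It gives the time, the measured TCP pose, the force and the opening at its end, in the units of the state.
- r.get_obs(): the state, without advancing time (a new reading comes with each control period).
- grab_frame(name): name is "side" or "top" or "wrist"; returns a dict with "frame" (480x640x3 uint8, red, green, blue), "fx", "fy", "cx", "cy" (pixels), "origin" and "rotation" of the camera in the world; the wrist camera has in their place "T_tool_cam" (4x4, takes a point from camera to tool coordinates, whose origin is the TCP and whose axes are the tool frame's). Camera axes: x right, y down, z forward; pixel columns grow to the right and rows downward; lengths in m; the calibration is good to about 2 mm. A picture is of the moment at which its call begins: read the wrist's pose just before it. There is no depth.
- r.hand_in(): hands the job in, once; it reports no verdict.
The state is a dict: "clock": time; "joints": joint angles; "qvel": joint speeds; "tau": joint torques, N m; "tcp_pos": TCP position; "orientation": TCP orientation; "contact_force": force on the tool from outside, world axes, zero at the start; "moment": the same for the moment, N m; "grip_width": finger opening in m.
Only numpy, scipy, OpenCV 4.12 (cv2) and the standard library are available. Lean on these libraries where they do the work, as an engineer would, in place of code of your own. Each camera call takes 0.05 s, during which the arm holds its last target.

## Working session

There is one attempt and no reset: what is moved stays moved. The work goes in short steps, Python scripts to look and compute and a tool call to move; the robot and the scene stay as the last step left them, time stands still between calls to the robot, and variables do not carry over. Pictures are saved under pics/ and viewed, and the job is handed in when it is done.

Besides the shell and the picture viewer there is one more tool, called after "Call:" as name(argument=value, ...) on one line, values as JSON. send_rows: Moves the arm, as the interface text tells. Its arguments: {"type":"object","properties":{"series":{"type":"array"},"fingers":{"type":"number"},"grip_force":{"type":"number"}},"required":["series"]}

```bash
mkdir -p pics
python3 - <<'E'
from bench import r, grab_frame
import cv2, json, numpy as np
o=r.get_obs(); print(o)
for n in("side","top","wrist"):
    f=grab_frame(n); cv2.imwrite(f"pics/{n}0.png",f["frame"][:,:,::-1])
    print(n,{k:(np.round(v,4).tolist() if k!="frame" else 0) for k,v in f.items()})
E
```

```text
{'clock': 0.0, 'joints': array([-1.33013543,  0.47782695,  0.02228089,  1.55644951, -0.01153707,
        1.10931849, -0.08306764]), 'qvel': array([ 3.37852367e-04, -2.15883342e-04, -7.92705866e-05, -1.75533929e-03,
        8.65085351e-04, -1.30882411e-03, -1.17597556e-03]), 'tau': array([-1.85163117e-03, -5.96444213e+01,  1.60719831e+00, -2.81203634e+01,
        1.24243877e-02,  9.26003850e-03, -8.70439806e-06]), 'tcp_pos': array([0.23043449, 0.63380791, 0.23030739]), 'orientation': array([ 2.57215085e+00,  1.80179596e+00, -2.33825949e-03]), 'contact_force': array([ 0.66446142, -0.11650541, -0.2277293 ]), 'moment': array([ 0.01949747, -0.00644412, -0.00790535]), 'grip_width': 0.08564846871372969}
side {'frame': 0, 'fx': 506.8489, 'fy': 506.8489, 'cx': 321.5613, 'cy': 243.9591, 'origin': [0.2984, -0.9082, 0.7344], 'rotation': [-2.1648, 0.3872, -0.1909]}
top {'frame': 0, 'fx': 583.7872, 'fy': 583.7872, 'cx': 313.85, 'cy': 229.2945, 'origin': [0.5328, -0.0256, 1.2686], 'rotation': [-2.1921, 2.1927, -0.0427]}
wrist {'frame': 0, 'fx': 373.6355, 'fy': 373.6355, 'cx': 320.9467, 'cy': 246.1555, 'T_tool_cam': [[1.0, 0.0011, -0.0009, 0.0004], [-0.0008, 0.9482, 0.3178, -0.0819], [0.0012, -0.3178, 0.9482, -0.1439], [0.0, 0.0, 0.0, 1.0]]}
```

View pics/top0.png

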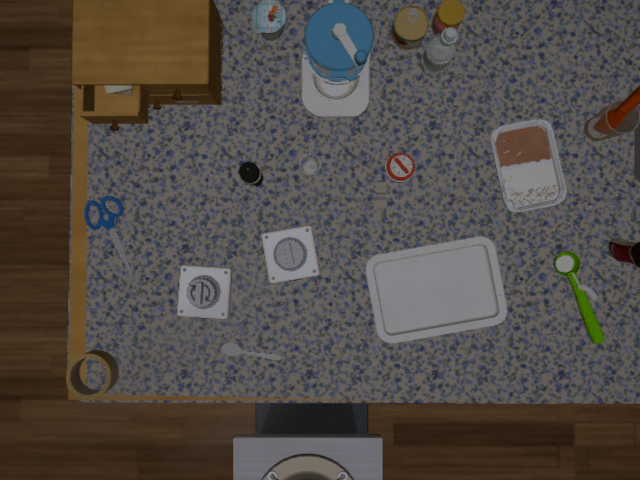

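View pics/side0.png

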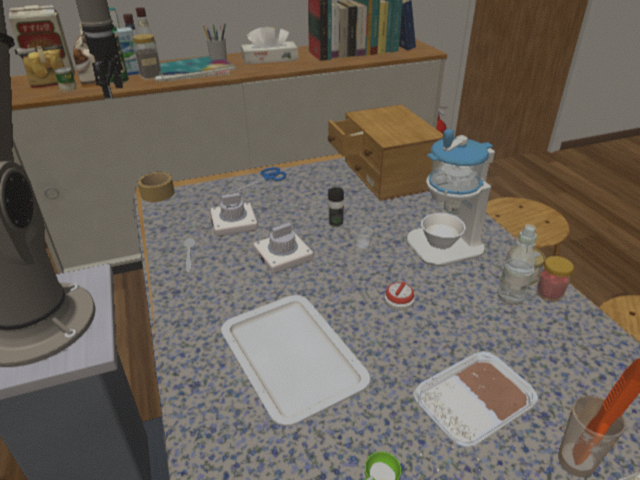

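Run:
```python
import cv2, numpy as np
a=cv2.imread("pics/top0.png")[215:335,160:340]
cv2.imwrite("pics/top0c.png",cv2.resize(a,(720,480),interpolation=cv2.INTER_CUBIC))
```

```text
(no output)
```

View pics/top0c.png

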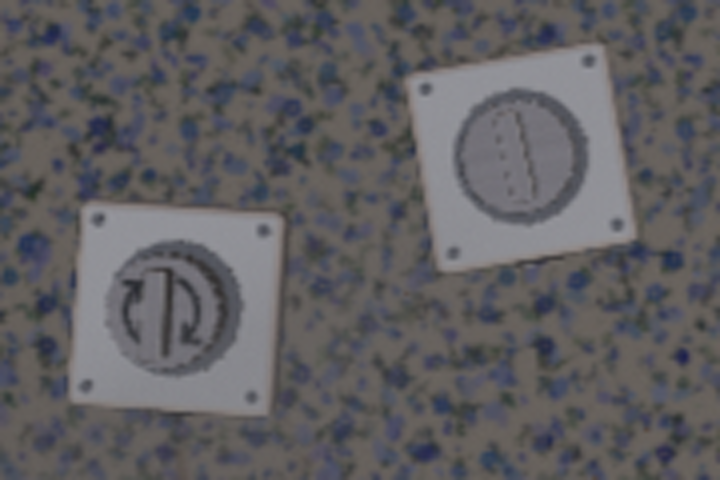

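```bash
cat > h.py <<'E'
import numpy as np, cv2
from scipy.spatial.transform import Rotation as R
from bench import r, grab_frame
def ray(f,uv,T=None):
    uv=np.atleast_2d(uv).astype(float)
    d=np.c_[(uv[:,0]-f["cx"])/f["fx"],(uv[:,1]-f["cy"])/f["fy"],np.ones(len(uv))]
    if T is None:
        M=R.from_rotvec(f["rotation"]).as_matrix(); o=np.array(f["origin"])
    else: M=T[:3,:3]; o=T[:3,3]
    return o,d@M.T
def plane(f,uv,z,T=None):
    o,d=ray(f,uv,T); return o+d*((z-o[2])/d[:,2])[:,None]
def toolT(o):
    T=np.eye(4); T[:3,:3]=R.from_rotvec(o["orientation"]).as_matrix(); T[:3,3]=o["tcp_pos"]; return T
def wrist(name):
    o=r.get_obs(); f=grab_frame("wrist"); cv2.imwrite(name,f["frame"][:,:,::-1])
    return o,f,toolT(o)@np.array(f["T_tool_cam"])
def state():
    o=r.get_obs(); M=R.from_rotvec(o["orientation"]).as_matrix()
    print("t",round(o["clock"],2),"tcp",o["tcp_pos"].round(4),"x",M[:,0].round(4),"z",M[:,2].round(4),"F",o["contact_force"].round(2),"M",o["moment"].round(3),"w",round(o["grip_width"],4),"j",o["joints"].round(3)); return o,M
E
python3 - <<'E'
from h import *
f=grab_frame("top"); im=f["frame"]; print(state()[1])
hsv=cv2.cvtColor(im,cv2.COLOR_RGB2HSV)
m=((hsv[:,:,1]<30)&(hsv[:,:,2]>135)).astype(np.uint8)*255
m=cv2.morphologyEx(m,cv2.MORPH_CLOSE,np.ones((5,5)))
cs,_=cv2.findContours(m,cv2.RETR_EXTERNAL,cv2.CHAIN_APPROX_NONE)
for c in cs:
    if cv2.contourArea(c)<1500: continue
    rr=cv2.minAreaRect(c); b=cv2.boxPoints(rr); h=0.03 if cv2.contourArea(c)<4000 else .02
    P=plane(f,b,h); print(np.round(rr[0],1),cv2.contourArea(c),"c",P.mean(0).round(4),"sides",np.linalg.norm(P-np.roll(P,1,0),axis=1).round(4)); print(P[:,:2].round(3).tolist())
# bar top of arrow cap guess
print(plane(f,[[160+148/4,215+268/4],[160+165/4,215+268/4],[160+165/4,215+355/4],[160+148/4,215+355/4]],.089))
E
```

```text
t 0.2 tcp [0.2306 0.634  0.2307] x [ 0.3418  0.9398 -0.0011] z [-3.0e-04 -1.1e-03 -1.0e+00] F [0.42 0.45 0.28] M [-0.027 -0.014 -0.034] w 0.0855 j [-1.33   0.477  0.022  1.556 -0.011  1.109 -0.083]
[[ 3.41758745e-01  9.39787674e-01 -2.97743338e-04]
 [ 9.39787078e-01 -3.41758864e-01 -1.06124381e-03]
 [-1.09910028e-03  8.28740119e-05 -9.99999393e-01]]
[203.5 291.7] 2254.5 c [0.4608 0.2196 0.03  ] sides [0.1037 0.103  0.1041 0.1029]
[[0.413, 0.275], [0.516, 0.268], [0.508, 0.164], [0.406, 0.171]]
[429.9 271.7] 3938.0 c [ 0.503  -0.2591  0.03  ] sides [0.1094 0.2633 0.1094 0.2621]
[[0.533, -0.12], [0.581, -0.379], [0.473, -0.398], [0.425, -0.14]]
[290.  254.2] 2318.0 c [0.5399 0.0366 0.03  ] sides [0.1045 0.1047 0.1045 0.1042]
[[0.583, 0.097], [0.6, -0.006], [0.497, -0.024], [0.48, 0.079]]
[[0.48350012 0.22129786 0.089     ]
 [0.48350312 0.21270509 0.089     ]
 [0.43983083 0.21229944 0.089     ]
 [0.43982486 0.22087677 0.089     ]]
```

Call:
send_rows(series=[[[-0.0224,0.0257,0.0015],[0,0,0]],[[-0.0224,0.0257,0.0015],[0,0,0]],[[-0.0224,0.0257,0.0015],[0,0,0]],[[-0.0224,0.0257,0.0015],[0,0,0]],[[-0.0224,0.0257,0.0015],[0,0,0]],[[-0.0224,0.0257,0.0015],[0,0,0]],[[-0.0224,0.0257,0.0015],[0,0,0]],[[-0.0224,0.0257,0.0015],[0,0,0]],[[-0.0224,0.0257,0.0015],[0,0,0]],[[-0.0224,0.0257,0.0015],[0,0,0]],[[-0.0224,0.0257,0.0015],[0,0,0]],[[-0.0224,0.0257,0.0015],[0,0,0]],[[-0.0224,0.0257,0.0015],[0,0,0]],[[-0.0224,0.0257,0.0015],[0,0,0]],[[0,0,0],[0,0,-1]],[[0,0,0],[0,0,-1]],[[0,0,0],[0,0,-1]],[[0,0,0],[0,0,-1]],[[0,0,0],[0,0,0]],[[0,0,0],[0,0,0]]], fingers=0)

```text
clock: 2.7
tcp_pos: [0.4616, 0.2166, 0.2103]
orientation: [-2.223, -2.22, 0.0]
contact_force: [0.7, 0.4, 0.2]
grip_width: 0.0852
```

Run:
```python
from h import *
state(); o,f,T=wrist("pics/w1.png")
f=grab_frame("top")
b=[(366,258),(494,237),(507,322),(382,342)]
P=plane(f,b,.02); print(P.round(3),P.mean(0).round(4),np.linalg.norm(P-np.roll(P,1,0),axis=1).round(3))
```

```text
t 2.7 tcp [0.4616 0.2166 0.2103] x [ 1.5e-03  1.0e+00 -1.0e-04] z [-1.e-04 -1.e-04 -1.e+00] F [0.68 0.43 0.2 ] M [-0.014 -0.032 -0.028] w 0.0852 j [-0.689  0.228  0.149  1.976 -0.042  0.94   1.05 ]
[[ 0.532 -0.125  0.02 ]
 [ 0.577 -0.398  0.02 ]
 [ 0.396 -0.423  0.02 ]
 [ 0.354 -0.158  0.02 ]] [ 0.4647 -0.2762  0.02  ] [0.181 0.277 0.182 0.268]
```

View pics/w1.png

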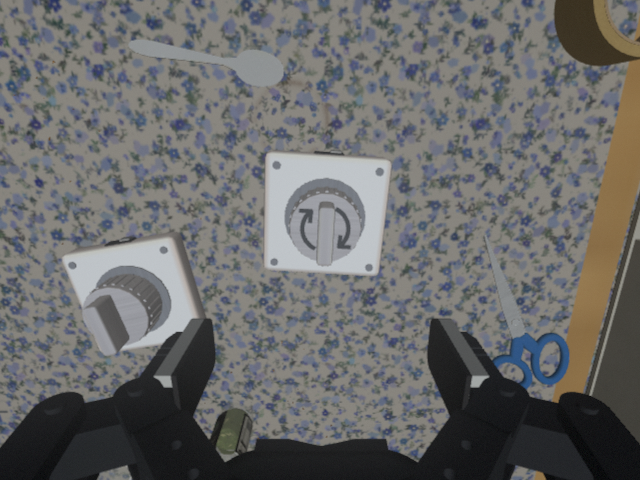

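Run:
```python
import cv2
a=cv2.imread("pics/w1.png")[140:290,240:420]
cv2.imwrite("pics/w1c.png",cv2.resize(a,(720,600),interpolation=cv2.INTER_CUBIC))
```

```text
(no output)
```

View pics/w1c.png

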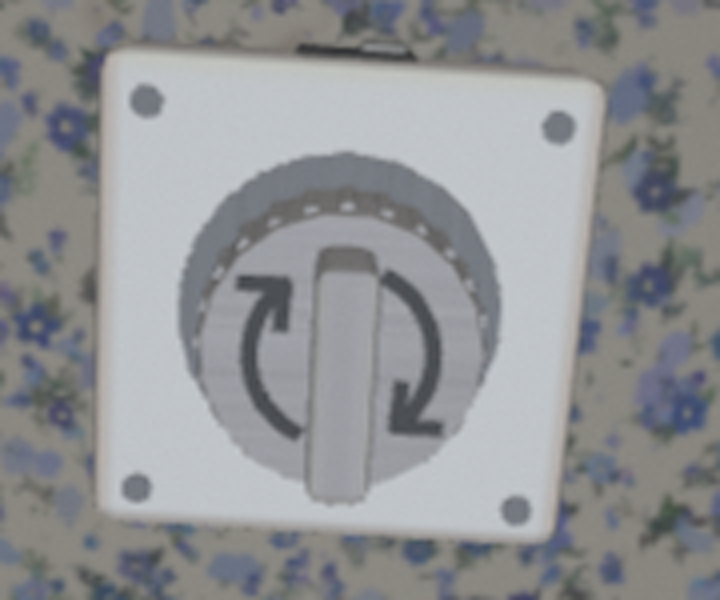

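Run:
```python
from h import *
f=grab_frame("wrist"); o=r.get_obs(); T=toolT(o)@np.array(f["T_tool_cam"])
c=lambda L:np.array(L)/4+[240,140]
for L,z in(([(316,271),(378,273),(369,502),(308,500)],.089),([(147,100),(559,128),(516,510),(137,487)],.028),([(104,50),(604,82),(553,542),(98,514)],.028)):
    P=plane(f,c(L),z,T); print(P.round(4).tolist(),P.mean(0).round(4),np.linalg.norm(P-np.roll(P,1,0),axis=1).round(4))
    a=(P[2]+P[3]-P[0]-P[1]); print(np.degrees(np.arctan2(a[1],a[0])))
```

```text
[[0.4393, 0.2155, 0.089], [0.4397, 0.2267, 0.089], [0.4842, 0.2255, 0.089], [0.4837, 0.2139, 0.089]] [0.4617 0.2204 0.089 ] [0.0445 0.0112 0.0445 0.0116]
-1.7870973128647942
[[0.4156, 0.1789, 0.028], [0.4215, 0.2676, 0.028], [0.5101, 0.262, 0.028], [0.5044, 0.1733, 0.028]] [0.4629 0.2204 0.028 ] [0.089  0.0889 0.0888 0.0889]
-3.638299274645334
[[0.4052, 0.1702, 0.028], [0.4118, 0.2767, 0.028], [0.5183, 0.271, 0.028], [0.5112, 0.1638, 0.028]] [0.4616 0.2204 0.028 ] [0.1062 0.1068 0.1066 0.1074]
-3.236917677685856
```

Call:
send_rows(series=[[[0.0036,0.0004,0],[0,0,0.4]],[[0,0,0.02],[0,0,0]],[[0,0,0.02],[0,0,0]],[[0,0,0.02],[0,0,0]],[[0,0,0.02],[0,0,0]],[[0,0,0.015],[0,0,0]],[[0,0,0.015],[0,0,0]],[[0,0,0.015],[0,0,0]],[[0,0,0.009],[0,0,0]],[[0,0,0.009],[0,0,0]],[[0,0,0],[0,0,0]],[[0,0,0],[0,0,0]]], fingers=0, grip_force=20)

```text
clock: 4.35
tcp_pos: [0.4623, 0.2204, 0.0676]
orientation: [2.26, 2.182, 0.001]
contact_force: [-0.4, -0.3, 0.4]
grip_width: 0.0855
```

Run:
```python
from h import *
state(); o,f,T=wrist("pics/w2.png")
a=grab_frame("side")["frame"][160:280,180:340,::-1]; cv2.imwrite("pics/s2.png",cv2.resize(a,(640,480),interpolation=cv2.INTER_CUBIC))
```

```text
t 4.35 tcp [0.4623 0.2204 0.0676] x [3.480e-02 9.994e-01 4.000e-04] z [ 5.e-04  4.e-04 -1.e+00] F [-0.4  -0.32  0.36] M [ 0.01   0.018 -0.007] w 0.0855 j [-0.666  0.442  0.123  2.081 -0.09   0.622  1.054]
```

View pics/w2.png

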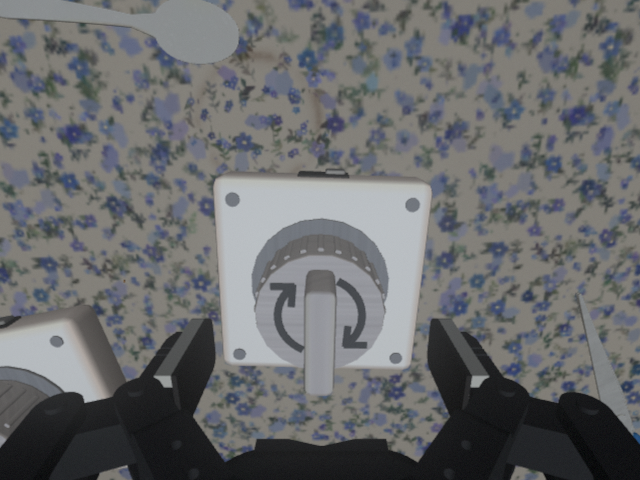

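View pics/s2.png

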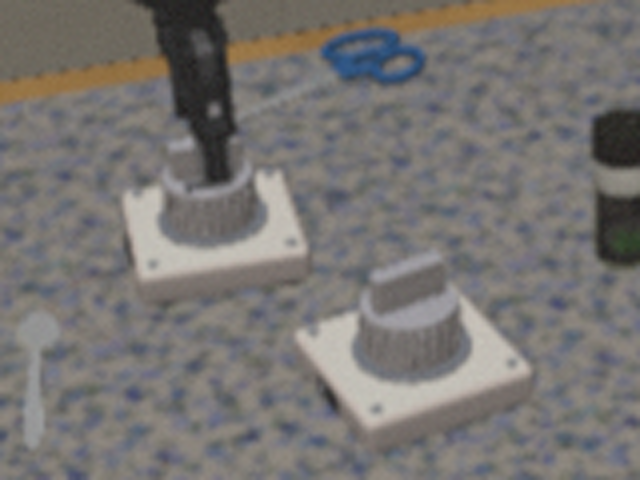

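Call:
send_rows(series=[[[0,0,0],[0,0,0]],[[0,0,0],[0,0,0]],[[0,0,0],[0,0,0]],[[0,0,0],[0,0,0]],[[0,0,0],[0,0,0]],[[0,0,0],[0,0,0]],[[0,0,0],[0,0,0]],[[0,0,0],[0,0,0]]], fingers=255, grip_force=20)

```text
clock: 5.45
tcp_pos: [0.462, 0.2203, 0.0673]
orientation: [2.26, 2.183, -0.0]
contact_force: [0.3, -0.3, 0.1]
grip_width: 0.0117
```

Run:
```python
from h import *
state(); o,f,T=wrist("pics/w3.png")
```

```text
t 5.45 tcp [0.462  0.2203 0.0673] x [ 0.0346  0.9994 -0.    ] z [-0. -0. -1.] F [ 0.26 -0.3   0.06] M [0.    0.016 0.06 ] w 0.0117 j [-0.666  0.443  0.122  2.081 -0.09   0.622  1.054]
```

View pics/w3.png

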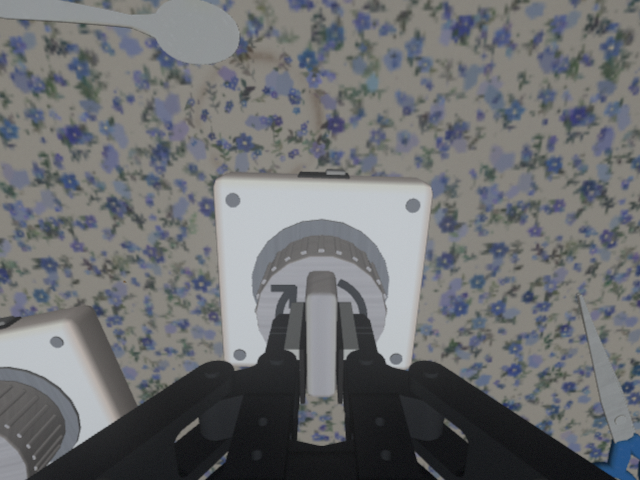

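Call:
send_rows(series=[[[0,0,-0.0005],[0,0,0]],[[0,0,-0.0005],[0,0,0]],[[0,0,0],[0,0,0]]], grip_force=30)

```text
clock: 5.88
tcp_pos: [0.462, 0.2203, 0.0683]
orientation: [-2.259, -2.183, 0.0]
contact_force: [-0.2, 0.4, -1.9]
grip_width: 0.0115
```

Call:
send_rows(series=[[[0,0,-0.0005],[0,0,0]],[[0,0,-0.0002],[0,0,0]],[[0,0,0],[0,0,0]]])

```text
clock: 6.25
tcp_pos: [0.462, 0.2202, 0.0688]
orientation: [-2.26, -2.183, 0.0]
contact_force: [0.2, 0.1, -4.0]
grip_width: 0.0114
```

Call:
send_rows(series=[[[0,0,0],[0,0,0.5]],[[0,0,0],[0,0,0.5]],[[0,0,0],[0,0,0]]])

```text
clock: 6.62
tcp_pos: [0.4618, 0.2201, 0.0688]
orientation: [2.354, 2.081, -0.001]
contact_force: [-0.1, 0.7, -4.7]
grip_width: 0.0112
```

Run:
```python
from h import *
state()
```

```text
t 6.62 tcp [0.4618 0.2201 0.0688] x [ 1.225e-01  9.925e-01 -5.000e-04] z [-5.e-04 -4.e-04 -1.e+00] F [-0.06  0.66 -4.72] M [ 0.037  0.027 -0.039] w 0.0112 j [-0.686  0.441  0.146  2.082 -0.106  0.626  0.981]
```

Call:
send_rows(series=[[[0,0,0],[0,0,0.5]],[[0,0,0],[0,0,0.5]],[[0,0,0],[0,0,0.5]],[[0,0,0],[0,0,0.5]],[[0,0,0],[0,0,0]]])

```text
clock: 7.25
tcp_pos: [0.4618, 0.2202, 0.0688]
orientation: [2.526, 1.868, -0.001]
contact_force: [0.2, -0.1, -7.7]
grip_width: 0.0114
```

Run:
```python
from h import *
state()
```

```text
t 7.25 tcp [0.4618 0.2202 0.0688] x [ 2.929e-01  9.561e-01 -4.000e-04] z [-4.e-04 -3.e-04 -1.e+00] F [ 0.21 -0.14 -7.72] M [ 0.056  0.029 -0.094] w 0.0114 j [-0.722  0.444  0.192  2.084 -0.14   0.626  0.838]
```

Call:
send_rows(series=[[[0,0,0.0004],[0,0,0]],[[0,0,0],[0,0,0]]])

```text
clock: 7.5
tcp_pos: [0.4621, 0.2204, 0.0688]
orientation: [-2.525, -1.869, -0.0]
contact_force: [-0.1, -0.9, -3.6]
grip_width: 0.0112
```

Call:
send_rows(series=[[[0,0,0],[0,0,0.5]],[[0,0,0],[0,0,0.5]],[[0,0,0],[0,0,0]]])

```text
clock: 7.88
tcp_pos: [0.4624, 0.2204, 0.0688]
orientation: [2.605, 1.756, 0.001]
contact_force: [-0.1, -0.8, -1.5]
grip_width: 0.0109
```

Run:
```python
from h import *
state();wrist("pics/w4.png")
```

```text
t 7.88 tcp [0.4624 0.2204 0.0688] x [3.752e-01 9.269e-01 4.000e-04] z [ 6.e-04  2.e-04 -1.e+00] F [-0.07 -0.78 -1.55] M [-0.092  0.022 -0.004] w 0.0109 j [-0.74   0.446  0.214  2.085 -0.157  0.625  0.768]
```

View pics/w4.png

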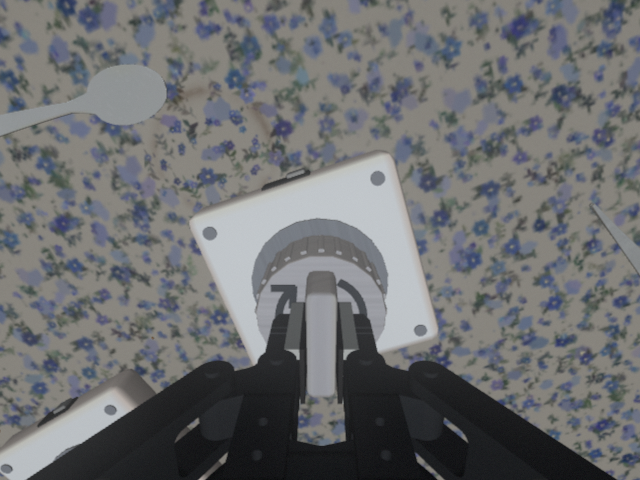

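Call:
send_rows(series=[[[0,0,-0.0005],[0,0,0]],[[0,0,0],[0,0,0]]])

```text
clock: 8.18
tcp_pos: [0.4623, 0.2204, 0.0689]
orientation: [2.604, 1.757, 0.001]
contact_force: [3.3, 0.3, -9.0]
grip_width: 0.0112
```

Call:
send_rows(series=[[[0,0,0],[0,0,0.5]],[[0,0,0],[0,0,0.5]],[[0,0,0],[0,0,0]]])

```text
clock: 8.55
tcp_pos: [0.4617, 0.2202, 0.0689]
orientation: [-2.679, -1.641, 0.001]
contact_force: [1.5, -0.4, -9.2]
grip_width: 0.0111
```

Run:
```python
from h import *
state()
```

```text
t 8.55 tcp [0.4617 0.2202 0.0689] x [ 4.545e-01  8.908e-01 -6.000e-04] z [-6.e-04 -4.e-04 -1.e+00] F [ 1.45 -0.38 -9.23] M [ 0.058 -0.24  -0.022] w 0.0111 j [-0.759  0.447  0.237  2.087 -0.174  0.627  0.696]
```

Call:
send_rows(series=[[[0,0,0.0002],[0,0,0]],[[0,0,0],[0,0,0.5]],[[0,0,0],[0,0,0.5]],[[0,0,0],[0,0,0]]])

```text
clock: 9.05
tcp_pos: [0.4619, 0.2203, 0.0689]
orientation: [-2.748, -1.522, 0.001]
contact_force: [-0.8, -1.1, -6.3]
grip_width: 0.0117
```

Call:
send_rows(series=[[[0,0,0],[0,0,0.5]],[[0,0,0],[0,0,0.5]],[[0,0,0],[0,0,0]]])

```text
clock: 9.43
tcp_pos: [0.4623, 0.2204, 0.0691]
orientation: [2.812, 1.401, 0.001]
contact_force: [-0.5, 0.4, -4.2]
grip_width: 0.0114
```

Run:
```python
from h import *
state()
```

```text
t 9.43 tcp [0.4623 0.2204 0.0691] x [6.023e-01 7.983e-01 5.000e-04] z [ 5.e-04  2.e-04 -1.e+00] F [-0.53  0.36 -4.19] M [0.044 0.076 0.005] w 0.0114 j [-0.795  0.451  0.283  2.089 -0.209  0.627  0.555]
```

Call:
send_rows(series=[[[0,0,0],[0,0,0.5]],[[0,0,0],[0,0,0.5]],[[0,0,0],[0,0,0]]])

```text
clock: 9.8
tcp_pos: [0.4624, 0.2204, 0.0692]
orientation: [2.87, 1.277, 0.001]
contact_force: [0.8, 0.2, -0.1]
grip_width: 0.0116
```

Run:
```python
from h import *
state()
```

```text
t 9.8 tcp [0.4624 0.2204 0.0692] x [6.696e-01 7.427e-01 7.000e-04] z [ 7.e-04  3.e-04 -1.e+00] F [ 0.82  0.18 -0.07] M [0.008 0.016 0.024] w 0.0116 j [-0.814  0.453  0.306  2.09  -0.227  0.628  0.485]
```

Call:
send_rows(series=[[[0,0,-0.0003],[0,0,0]],[[0,0,0],[0,0,0]]])

```text
clock: 10.05
tcp_pos: [0.4622, 0.2204, 0.0693]
orientation: [-2.87, -1.278, -0.0]
contact_force: [-0.2, 0.2, -1.3]
grip_width: 0.0117
```

Call:
send_rows(series=[[[0,0,-0.0003],[0,0,0.5]],[[0,0,-0.0003],[0,0,0.5]],[[0,0,0],[0,0,0]]])

```text
clock: 10.42
tcp_pos: [0.4619, 0.2203, 0.0697]
orientation: [2.923, 1.151, -0.0]
contact_force: [-0.2, -0.3, -2.4]
grip_width: 0.0115
```

Run:
```python
from h import *
state()
```

```text
t 10.43 tcp [0.4619 0.2203 0.0697] x [ 7.317e-01  6.816e-01 -2.000e-04] z [-1.e-04 -2.e-04 -1.e+00] F [-0.17 -0.29 -2.36] M [ 0.013 -0.014  0.009] w 0.0115 j [-0.833  0.455  0.33   2.091 -0.244  0.631  0.414]
```

Call:
send_rows(series=[[[0,0,-0.0004],[0,0,0.5]],[[0,0,-0.0003],[0,0,0.5]],[[0,0,0],[0,0,0]]])

```text
clock: 10.8
tcp_pos: [0.4621, 0.2203, 0.0705]
orientation: [2.971, 1.022, 0.0]
contact_force: [0.4, -0.5, -1.0]
grip_width: 0.0112
```

Call:
send_rows(series=[[[0,0,-0.0003],[0,0,0.4]],[[0,0,-0.0003],[0,0,0.4]],[[0,0,0],[0,0,0]]])

```text
clock: 11.18
tcp_pos: [0.4618, 0.2203, 0.071]
orientation: [3.004, 0.918, -0.001]
contact_force: [0.2, 0.1, -3.2]
grip_width: 0.0111
```

Run:
```python
from h import *
state()
```

```text
t 11.18 tcp [0.4618 0.2203 0.071 ] x [ 8.292e-01  5.590e-01 -4.000e-04] z [-4.e-04 -2.e-04 -1.e+00] F [ 0.24  0.12 -3.2 ] M [ 0.029  0.027 -0.075] w 0.0111 j [-0.866  0.458  0.373  2.093 -0.274  0.637  0.287]
```

Call:
send_rows(series=[[[0,0,-0.0003],[0,0,0.4]],[[0,0,-0.0002],[0,0,0.4]],[[0,0,0],[0,0,0]]])

```text
clock: 11.55
tcp_pos: [0.4619, 0.2202, 0.0714]
orientation: [3.034, 0.812, -0.001]
contact_force: [0.7, 0.4, -5.1]
grip_width: 0.0114
```

Run:
```python
from h import *
state()
```

```text
t 11.55 tcp [0.4619 0.2202 0.0714] x [ 8.662e-01  4.997e-01 -4.000e-04] z [-3.e-04 -3.e-04 -1.e+00] F [ 0.67  0.37 -5.09] M [ 0.026 -0.088 -0.03 ] w 0.0114 j [-0.881  0.46   0.392  2.094 -0.288  0.639  0.231]
```

Call:
send_rows(series=[[[0,0,0],[0,0,0.4]],[[0,0,0],[0,0,0.4]],[[0,0,0],[0,0,0]]])

```text
clock: 11.92
tcp_pos: [0.462, 0.2203, 0.0716]
orientation: [3.061, 0.706, -0.0]
contact_force: [-0.7, -0.8, -3.6]
grip_width: 0.0112
```

Run:
```python
from h import *
state()
```

```text
t 11.93 tcp [0.462  0.2203 0.0716] x [ 8.99e-01  4.38e-01 -2.00e-04] z [-1.e-04 -1.e-04 -1.e+00] F [-0.68 -0.83 -3.6 ] M [-0.025  0.102 -0.014] w 0.0112 j [-0.896  0.463  0.411  2.094 -0.303  0.641  0.175]
```

Call:
send_rows(series=[[[0,0,-0.0002],[0,0,0.4]],[[0,0,0],[0,0,0.4]],[[0,0,0],[0,0,0]]])

```text
clock: 12.3
tcp_pos: [0.4624, 0.2203, 0.0721]
orientation: [-3.084, -0.599, -0.001]
contact_force: [-0.3, -0.4, -1.5]
grip_width: 0.0114
```

Run:
```python
from h import *
state()
```

```text
t 12.3 tcp [0.4624 0.2203 0.0721] x [9.274e-01 3.741e-01 8.000e-04] z [ 7.e-04  3.e-04 -1.e+00] F [-0.34 -0.36 -1.5 ] M [-0.096  0.083  0.002] w 0.0114 j [-0.91   0.465  0.43   2.095 -0.317  0.643  0.119]
```

Call:
send_rows(series=[[[0,0,-0.0003],[0,0,0]],[[0,0,0],[0,0,0]]])

```text
clock: 12.55
tcp_pos: [0.4622, 0.2203, 0.0722]
orientation: [-3.084, -0.6, -0.0]
contact_force: [-0.5, -0.8, -1.1]
grip_width: 0.0115
```

Call:
send_rows(series=[[[0,0,-0.0003],[0,0,0]],[[0,0,0],[0,0,0]]])

```text
clock: 12.8
tcp_pos: [0.4621, 0.2203, 0.0724]
orientation: [-3.084, -0.6, -0.0]
contact_force: [-0.5, -0.6, -0.6]
grip_width: 0.0113
```

Call:
send_rows(series=[[[0,0,-0.0004],[0,0,0]],[[0,0,0],[0,0,0]]])

```text
clock: 13.05
tcp_pos: [0.4621, 0.2203, 0.0728]
orientation: [-3.084, -0.6, -0.0]
contact_force: [0.2, -0.6, -1.5]
grip_width: 0.0114
```

Call:
send_rows(series=[[[0,0,-0.0004],[0,0,0]],[[0,0,0],[0,0,0]]])

```text
clock: 13.3
tcp_pos: [0.462, 0.2203, 0.0732]
orientation: [-3.084, -0.6, -0.0]
contact_force: [0.7, -0.2, -2.0]
grip_width: 0.0114
```

Call:
send_rows(series=[[[0,0,-0.0005],[0,0,0]],[[0,0,-0.0005],[0,0,0]],[[0,0,0],[0,0,0]]])

```text
clock: 13.68
tcp_pos: [0.462, 0.2203, 0.0742]
orientation: [-3.084, -0.6, -0.0]
contact_force: [0.5, 0.3, -0.4]
grip_width: 0.0116
```

Run:
```python
from h import *
state()
```

```text
t 13.68 tcp [0.462  0.2203 0.0742] x [0.9271 0.3748 0.    ] z [ 0.e+00  1.e-04 -1.e+00] F [ 0.49  0.27 -0.36] M [-0.042  0.009 -0.013] w 0.0116 j [-0.912  0.461  0.432  2.094 -0.314  0.648  0.117]
```

Call:
send_rows(series=[[[0,0,-0.001],[0,0,0]],[[0,0,-0.001],[0,0,0]],[[0,0,-0.002],[0,0,0]],[[0,0,-0.002],[0,0,0]],[[0,0,0],[0,0,0]]])

```text
clock: 14.3
tcp_pos: [0.4621, 0.2204, 0.0804]
orientation: [-3.084, -0.6, -0.0]
contact_force: [-0.4, 0.4, -0.2]
grip_width: 0.011
```

Run:
```python
from h import *
state();wrist("pics/w5.png")
```

```text
t 14.3 tcp [0.4621 0.2204 0.0804] x [9.271e-01 3.749e-01 3.000e-04] z [ 2.e-04  2.e-04 -1.e+00] F [-0.37  0.39 -0.18] M [-0.092  0.035 -0.015] w 0.011 j [-0.918  0.451  0.439  2.091 -0.307  0.66   0.111]
```

View pics/w5.png

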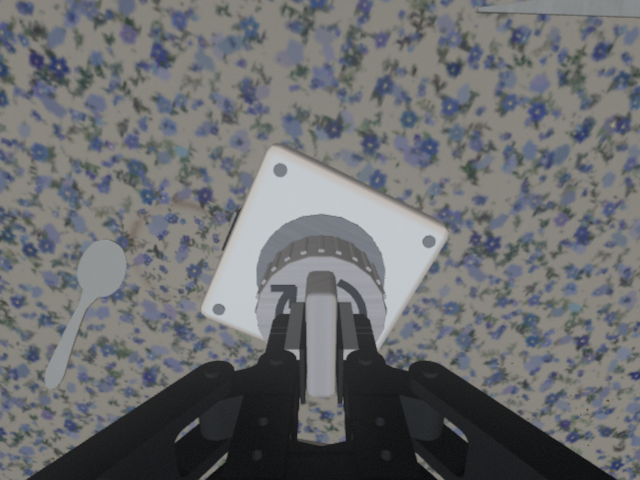

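Call:
send_rows(series=[[[0,0,-0.004],[0,0,0]],[[0,0,-0.006],[0,0,0]],[[0,0,-0.008],[0,0,0]],[[0,0,-0.01],[0,0,0]],[[0,0,-0.01],[0,0,0]],[[0,0,-0.012],[0,0,0]],[[0,0,-0.012],[0,0,0]],[[0,0,-0.012],[0,0,0]],[[0,0,-0.012],[0,0,0]],[[0,0,-0.012],[0,0,0]],[[0,0,-0.012],[0,0,0]],[[0,0,-0.01],[0,0,0]],[[0,0,0],[0,0,0]],[[0,0,0],[0,0,0]]], grip_force=40)

```text
clock: 16.1
tcp_pos: [0.4618, 0.2202, 0.1999]
orientation: [3.084, 0.6, -0.001]
contact_force: [0.7, 0.4, -1.4]
grip_width: 0.0113
```

Run:
```python
from h import *
o,M=state();wrist("pics/w6.png")
d=np.array([.465,-.275,.2])-o["tcp_pos"]; print(M.T@d)
g=grab_frame("side"); cv2.imwrite("pics/s6.png",g["frame"][:,:,::-1])
```

```text
t 16.1 tcp [0.4618 0.2202 0.1999] x [ 9.271e-01  3.749e-01 -6.000e-04] z [-5.e-04 -3.e-04 -1.e+00] F [ 0.68  0.38 -1.45] M [ 0.043 -0.007 -0.007] w 0.0113 j [-1.011  0.264  0.529  2.002 -0.166  0.918 -0.011]
[-1.82659533e-01  4.60301490e-01  3.46979984e-05]
```

View pics/s6.png

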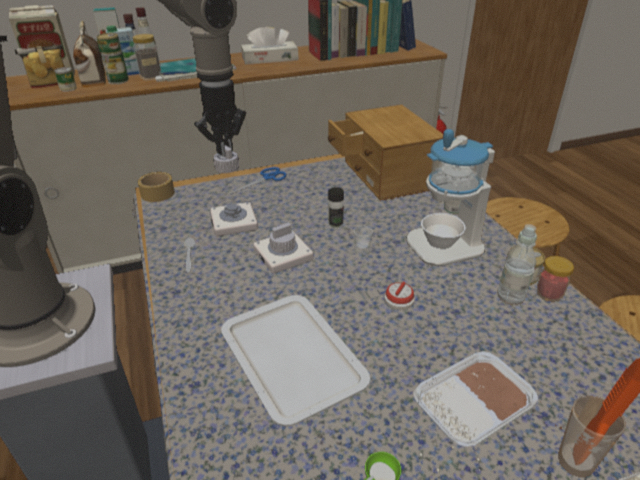

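View pics/w6.png

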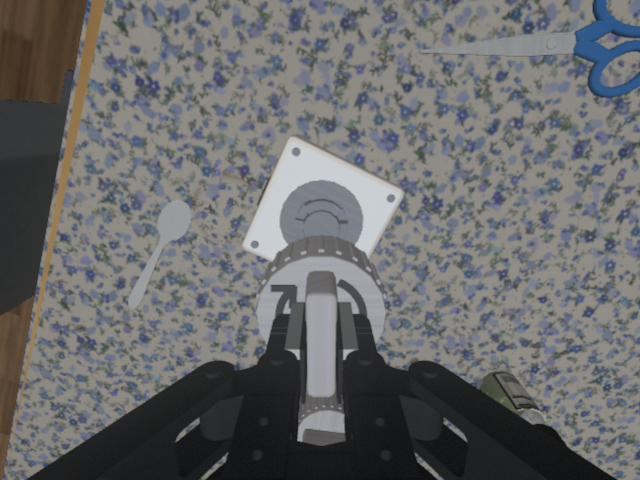

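Call:
send_rows(series=[[[-0.005,0.012,0],[0,0,0]],[[-0.0096,0.0242,0],[0,0,0]],[[-0.0096,0.0242,0],[0,0,0]],[[-0.0096,0.0242,0],[0,0,0]],[[-0.0096,0.0242,0],[0,0,0]],[[-0.0096,0.0242,0],[0,0,0]],[[-0.0096,0.0242,0],[0,0,0]],[[-0.0096,0.0242,0],[0,0,0]],[[-0.0096,0.0242,0],[0,0,0]],[[-0.0096,0.0242,0],[0,0,0]],[[-0.0096,0.0242,0],[0,0,0]],[[-0.0096,0.0242,0],[0,0,0]],[[-0.0096,0.0242,0],[0,0,0]],[[-0.0096,0.0242,0],[0,0,0]],[[-0.0096,0.0242,0],[0,0,0]],[[-0.0096,0.0242,0],[0,0,0]],[[-0.0096,0.0242,0],[0,0,0]],[[-0.0096,0.0242,0],[0,0,0]],[[-0.0096,0.0242,0],[0,0,0]],[[-0.005,0.012,0],[0,0,0]]])

```text
clock: 18.7
tcp_pos: [0.4637, -0.2763, 0.2001]
orientation: [3.084, 0.596, -0.001]
contact_force: [0.1, 0.2, -1.2]
grip_width: 0.0109
```

Call:
send_rows(series=[[[0,0,0],[0,0,0]],[[0,0,0],[0,0,0]]])

```text
clock: 18.95
tcp_pos: [0.4648, -0.2733, 0.2]
orientation: [-3.083, -0.601, 0.0]
contact_force: [1.0, -0.7, -0.8]
grip_width: 0.0113
```

Run:
```python
from h import *
o,M=state();wrist("pics/w7.png")
g=grab_frame("top"); cv2.imwrite("pics/t7.png",g["frame"][:,:,::-1])
```

```text
t 18.95 tcp [ 0.4648 -0.2733  0.2   ] x [ 9.268e-01  3.756e-01 -1.000e-04] z [-5.e-04  9.e-04 -1.e+00] F [ 0.99 -0.7  -0.81] M [ 0.018 -0.003 -0.042] w 0.0113 j [-0.173  0.352  0.738  1.95  -0.29   0.948  1.092]
```

View pics/t7.png

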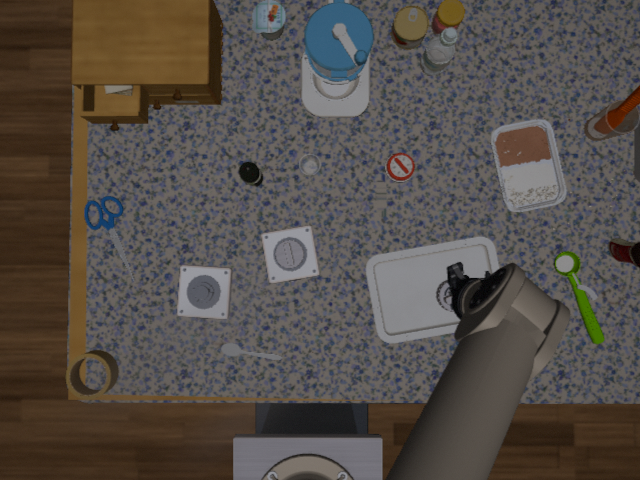

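View pics/w7.png

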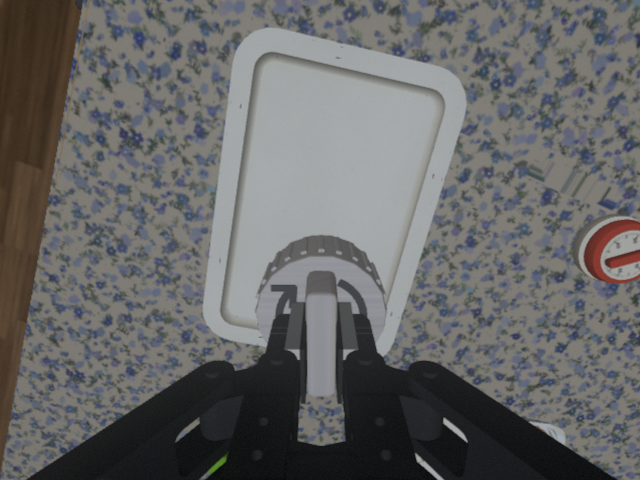

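Run:
```python
from h import *
o=r.get_obs(); f=grab_frame("wrist"); T=toolT(o)@np.array(f["T_tool_cam"])
P=plane(f,[(240,28),(466,80),(388,355),(203,335)],.02,T); print(P.round(3),P.mean(0))
```

```text
[[ 0.351 -0.158  0.02 ]
 [ 0.529 -0.125  0.02 ]
 [ 0.582 -0.38   0.02 ]
 [ 0.402 -0.428  0.02 ]] [ 0.46600138 -0.27292115  0.02      ]
```

Call:
send_rows(series=[[[0,0,0.006],[0,0,0]],[[0,0,0.012],[0,0,0]],[[0,0,0.015],[0,0,0]],[[0,0,0.015],[0,0,0]],[[0,0,0.015],[0,0,0]],[[0,0,0.015],[0,0,0]],[[0,0,0.015],[0,0,0]],[[0,0,0.015],[0,0,0]],[[0,0,0.012],[0,0,0]],[[0,0,0.012],[0,0,0]],[[0,0,0.01],[0,0,0]],[[0,0,0.006],[0,0,0]],[[0,0,0.004],[0,0,0]],[[0,0,0],[0,0,0]],[[0,0,0],[0,0,0]]])

```text
clock: 20.98
tcp_pos: [0.4651, -0.2744, 0.0485]
orientation: [3.084, 0.6, 0.001]
contact_force: [1.2, 0.1, -0.2]
grip_width: 0.0113
```

Call:
send_rows(series=[[[0,0,0.001],[0,0,0]],[[0,0,0.001],[0,0,0]],[[0,0,0.001],[0,0,0]],[[0,0,0],[0,0,0]]])

```text
clock: 21.48
tcp_pos: [0.4648, -0.2743, 0.0451]
orientation: [-3.084, -0.6, 0.0]
contact_force: [0.1, 0.4, -1.3]
grip_width: 0.0111
```

Call:
send_rows(series=[[[0,0,0.0005],[0,0,0]],[[0,0,0.0005],[0,0,0]],[[0,0,0],[0,0,0]]])

```text
clock: 21.85
tcp_pos: [0.4648, -0.2743, 0.0441]
orientation: [-3.084, -0.6, 0.0]
contact_force: [0.2, -0.5, -1.0]
grip_width: 0.0111
```

Call:
send_rows(series=[[[0,0,0.0005],[0,0,0]],[[0,0,0.0005],[0,0,0]],[[0,0,0.0005],[0,0,0]],[[0,0,0.0005],[0,0,0]],[[0,0,0],[0,0,0]]])

```text
clock: 22.48
tcp_pos: [0.4648, -0.2743, 0.0421]
orientation: [-3.084, -0.6, 0.0]
contact_force: [0.1, -0.0, -0.8]
grip_width: 0.0111
```

Call:
send_rows(series=[[[0,0,0.0005],[0,0,0]],[[0,0,0.0005],[0,0,0]],[[0,0,0],[0,0,0]]])

```text
clock: 22.85
tcp_pos: [0.4648, -0.2743, 0.0411]
orientation: [-3.084, -0.6, 0.0]
contact_force: [-0.3, -0.4, -1.2]
grip_width: 0.0109
```

Call:
send_rows(series=[[[0,0,0.0005],[0,0,0]],[[0,0,0.0005],[0,0,0]],[[0,0,0],[0,0,0]]])

```text
clock: 23.22
tcp_pos: [0.4648, -0.2743, 0.0401]
orientation: [-3.084, -0.6, 0.0]
contact_force: [-0.5, 0.0, -1.0]
grip_width: 0.0109
```

Call:
send_rows(series=[[[0,0,0.0003],[0,0,0]],[[0,0,0.0003],[0,0,0]],[[0,0,0],[0,0,0]]])

```text
clock: 23.6
tcp_pos: [0.4648, -0.2743, 0.0396]
orientation: [-3.084, -0.6, 0.0]
contact_force: [-0.1, 0.6, -0.4]
grip_width: 0.0111
```

Call:
send_rows(series=[[[0,0,0.0003],[0,0,0]],[[0,0,0.0003],[0,0,0]],[[0,0,0],[0,0,0]]])

```text
clock: 23.98
tcp_pos: [0.4648, -0.2744, 0.0393]
orientation: [-3.084, -0.599, -0.0]
contact_force: [-0.9, 0.5, 6.9]
grip_width: 0.011
```

Call:
send_rows(series=[[[0,0,0.0003],[0,0,0]],[[0,0,0],[0,0,0]]])

```text
clock: 24.22
tcp_pos: [0.4648, -0.2744, 0.0393]
orientation: [-3.083, -0.599, -0.001]
contact_force: [-2.4, 2.2, 9.5]
grip_width: 0.0111
```

Call:
send_rows(series=[[[0,0,-0.0003],[0,0,0]],[[0,0,0],[0,0,0]]])

```text
clock: 24.48
tcp_pos: [0.4648, -0.2744, 0.0393]
orientation: [-3.084, -0.6, -0.0]
contact_force: [-1.3, 1.7, 7.4]
grip_width: 0.0109
```

Call:
send_rows(series=[[[0,0,0],[0,0,0]],[[0,0,0],[0,0,0]],[[0,0,0],[0,0,0]],[[0,0,0],[0,0,0]],[[0,0,0],[0,0,0]],[[0,0,0],[0,0,0]],[[0,0,0],[0,0,0]],[[0,0,0],[0,0,0]]], fingers=0, grip_force=20)

```text
clock: 25.48
tcp_pos: [0.4649, -0.2743, 0.039]
orientation: [3.084, 0.6, 0.0]
contact_force: [-0.3, 0.7, 0.2]
grip_width: 0.0852
```

Run:
```python
from h import *
o,M=state();wrist("pics/w8.png")
```

```text
t 25.48 tcp [ 0.4649 -0.2743  0.039 ] x [0.9271 0.3748 0.    ] z [ 0. -0. -1.] F [-0.26  0.66  0.22] M [-0.042  0.04  -0.016] w 0.0852 j [-0.007  0.592  0.553  2.05  -0.515  0.637  1.277]
```

View pics/w8.png

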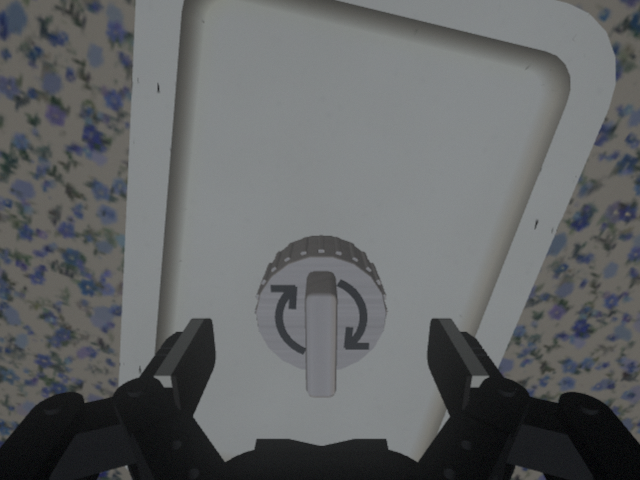

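The cap stands freed in the tray, with its bar at about (320, 335) between the open pads, so I'll retreat upward.

Call:
send_rows(series=[[[0,0,-0.005],[0,0,0]],[[0,0,-0.01],[0,0,0]],[[0,0,-0.015],[0,0,0]],[[0,0,-0.02],[0,0,0]],[[0,0,-0.02],[0,0,0]],[[0,0,-0.02],[0,0,0]],[[0,0,-0.02],[0,0,0]],[[0,0,-0.02],[0,0,0]],[[0,0,-0.02],[0,0,0]],[[0,0,-0.015],[0,0,0]],[[0,0,-0.01],[0,0,0]],[[0,0,0],[0,0,0]],[[0,0,0],[0,0,0]],[[0,0,0],[0,0,0]]])

```text
clock: 27.28
tcp_pos: [0.4645, -0.2741, 0.2133]
orientation: [-3.083, -0.6, 0.002]
contact_force: [-0.3, -0.3, -0.6]
grip_width: 0.0857
```

Run:
```python
from h import *
o,M=state();o,f,T=wrist("pics/w9.png")
g=grab_frame("side"); cv2.imwrite("pics/s9.png",g["frame"][:,:,::-1])
# before/after change of side & top around others
for n in ("top",):
    a=cv2.imread("pics/top0.png").astype(int); b=grab_frame(n)["frame"][:,:,::-1].astype(int)
    d=abs(a-b).max(2); print("plain",d[225:285,260:322].max(),"jar",d[155:190,235:268].max(),"glass",d[150:178,297:322].max())
```

```text
t 27.27 tcp [ 0.4645 -0.2741  0.2133] x [ 0.9271  0.3749 -0.0011] z [-1.3e-03  3.0e-04 -1.0e+00] F [-0.29 -0.33 -0.65] M [ 0.019 -0.024  0.097] w 0.0857 j [-0.188  0.336  0.755  1.936 -0.276  0.976  1.081]
plain 10 jar 11 glass 9
```

View pics/w9.png

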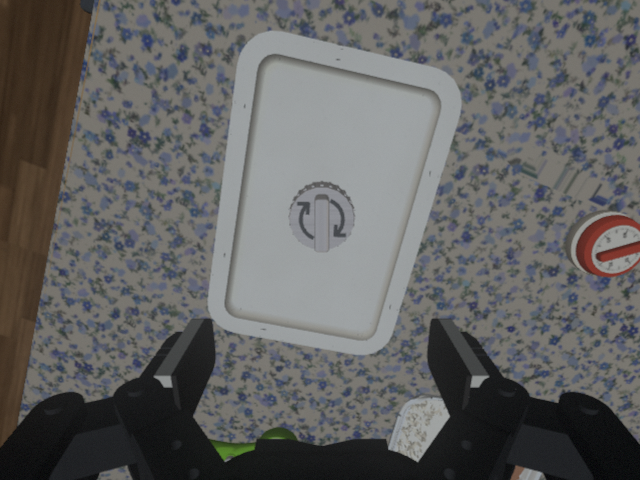

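View pics/s9.png

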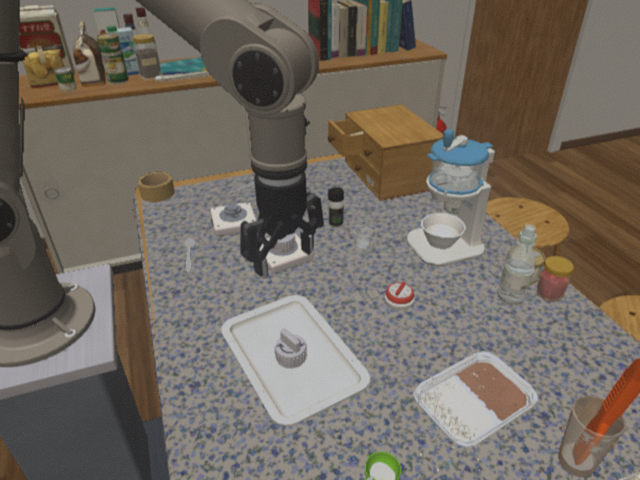

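The cap stands upright near the middle of the tray (wrist pixel (322, 218), side pixel (290, 348)). In the top view the jar, glass and plain cap show no change.

```bash
python3 -c "
from bench import r
print(r.hand_in())"
```

```text
the job is handed in; nothing more can be done
None
```

The arrow cap is off its drive and standing upright near the middle of the tray. I handed the job in at about 27 s of the 72 s; the hand-in gave no verdict.

- **Unscrewing:** I gripped the left cap, the one with the arrows, across its bar and turned it clockwise under a light upward pull. It began to climb at about 35–40° and came free at about 66°, before I felt the hard stop. The pull was briefly 8–9 N, above the advised 3–6 N but well under the 30 N limit.
- **Setting down:** I lowered the cap in small steps. The wrist force was about 10 N at most when it touched the tray floor, against the 60 N limit. I then opened the fingers and backed straight up.
- **Last checks:** the wrist and side pictures show the cap upright and the gripper clear of everything. By the wrist position at release, the cap is within about 3 mm of the tray's measured centre. The top view around the plain cap, jar and glass matches the first picture apart from image noise.

No check failed. The two measurements of the tray's centre differed by about 3 mm, within calibration error.

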